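Lock the biscuit box and slide it home under the shelf

TASK

Put the low biscuit box away under the shelf: take the glass cloche that stands in front of the open bay and set it down upright, without a bump, in the middle of its round bamboo board, and press the steel knob on the box's lid down and turn it clockwise as far as it goes, so that it stays latched low. Then slide the box over the worktop without lifting it, stub handle outwards, into the open bay until it is square and fully home against the rail at the back. Neither the box nor the robot may touch the shelf board overhead; do not tip the cloche, and leave all the other things where they are.

Things in the scene. Friction and masses are not known exactly. Their poses are not given: they have to be found in the camera images.
- box_center (a point): Low biscuit box: white enamelled body, bamboo lid, 120 mm deep (x), 140 mm wide (y), lid top 50 mm over the worktop, about 0.5 kg. The point is its centre, 25 mm over its underside; x points to the box's rear, away from the stub handle; z up. It stands left or right in front of the shelf, handle roughly to the robot.
- handle (a point): Grip point of the box's stub handle: a straight bamboo bar 16 mm wide (y), 20 mm high, 65 mm long, level, out of the middle of the box's front face (box -x). The point is at mid height, 35 mm over the worktop, 45 mm before the front face (105 mm from the box's centre), 20 mm from the free end. Axes as the box.
- lid_knob (a point): Steel bar knob in the middle of the lid: bar 13 mm thick (own x), 46 mm long (own y), 24 mm high, on a 14 mm spindle; the point is the bar's centre. Unlatched it stands with its bar underside 18 mm and top 42 mm over the lid (92 mm over the worktop, too high for the bay); latched, its top is 79 mm over the worktop.
- lid_press (a joint): How far the lid knob is pressed down, m: 0 up, 0.018 at the lower stop. A spring pushes it up, 4 N at the top to 8 N at the bottom. Let go after turning, it stays latched at about 0.013.
- lid_turn (a joint): How far the lid knob is turned clockwise seen from above, rad: 0 unlatched (bar along box y), 1.05 at the stop. It turns only while pressed 0.013 m or more, and stays down from about 0.4 rad on.
- bay: Open bay of the painted MDF shelf, its left or right half, fixed. Origin on the worktop in the middle of the mouth, below the board's front edge; x into the bay, z up. Inside 168 mm wide (y -84 to 84), side panels 18 mm, 165 mm deep, no floor. A stop rail 30 mm high crosses the back, its face 128 mm behind the mouth: with the box home its centre is 68 mm in, its front face 8 mm in.
- bay_top: The board over the bay, fixed; same origin and axes as the bay. Underside 87 mm and top 105 mm over the worktop, 165 mm deep, 204 mm wide. It is the overhang that must not be touched.
- drawers: Closed drawer unit, the other half of the shelf, fixed: 204 mm wide, 105 mm high. Origin on the worktop in the middle of its front edge, x to its rear. The lazy susan stands on it.
- cloche_base (a point): Small glass cloche (dome), outer diameter 90 mm, 128 mm high in all, 0.28 kg, standing mouth down on the worktop in front of the bay. This point is the centre of its lower rim; z up.
- cloche_knob (a point): The cloche's glass knob: an upright cylinder 22 mm across from 100 to 128 mm over the rim, on a neck; dome top 95 mm over the rim. The point is the knob's centre, 114 mm over the rim.
- stand_top (a point): Round bamboo board for the cloche, loose, 130 mm in diameter, 14 mm thick, lying on the worktop at the left or right. The point is the centre of its top face.
- brush: Silicone brush with a bamboo handle lying along the foot of the drawer unit, 190 mm long (own x), 30 mm wide, 17 mm high; origin near mid length, underside. Leave it.
- whisk: Steel balloon whisk lying down, 250 mm long (own x), 50 mm wide and high. Leave it.
- pinch_bowl: White ceramic bowl, 68 mm across, 32 mm high, on the worktop at the left; origin at its underside. Leave it.
- ramekins: Two nested white ramekins, 84 mm across, 52 mm high; origin at the underside. Leave them.
- tea_tin: Steel tin, 66 mm across, 88 mm high, on top of the board over the bay; origin at its underside. Leave it.
- jar_tall: Closed ceramic jar on the bamboo lazy susan (160 mm across) on the drawer unit, 60 mm across, 109 mm high with its lid; origin at its underside. Leave it.
- jar_wide: Closed ceramic jar on the lazy susan, 68 mm across, 87 mm high. Leave it.
- jar_small: Closed ceramic jar on the lazy susan, 52 mm across, 79 mm high. Leave it.
- cloche: The cloche as a whole; same origin as cloche_base.
- box: The biscuit box as a whole with its knob; origin at the centre of its underside, axes as box_center.
Things that resemble listed ones, but are neither listed nor needed, are in the scene too. What is shaped like the box but red or turquoise is not meant. What is shaped like the part that bears stand_top but blue or green is not meant.

How it is judged (in metres and radians):
On the way, in this order (a step that is already met when the one before it is completed fails the run):
1. the cloche stands in the middle of its board and the lid knob is latched down (horizontal distance between cloche_base and stand_top below 0.016 m and z of cloche_base in the frame of stand_top below 0.004 m and value of joint lid_press above 0.011 m and value of joint lid_turn above 0.8 rad), for 0.2 s.
2. the box is home in the bay (x of box_center in the frame of bay above 0.06 m and y of box_center in the frame of bay between -0.016 and 0.016 m), for 0.2 s.
At the end, for the whole second after the job is handed in: Box flat in the bay, centre at least 60 mm in (rear within 8 mm of the rail), square within 5 degrees, handle outwards; lid knob latched (pressed 11 mm or more, turned 0.8 rad or more); cloche upright on its board, centred within 16 mm (all of step 1 and all of step 2 and x of handle in the frame of bay below -0.02 m and angle between the x axis of box_center and the x axis of bay, either way round below 0.09 rad and height (world z) of box_center below 0.029 m and angle between each of box_center, cloche_base's own z axis and vertical below 0.05 rad and z of cloche_base in the frame of stand_top above -0.003 m); the robot touches nothing.
It fails at once if the box, its knob or the robot touches the board over the bay (over 2 N) (contact force between any of box, the arm, the fingers and bay_top above 2 N).
It fails at once if the box is lifted more than 20 mm off the worktop (height (world z) of box_center above 0.045 m).
It fails at once if the cloche is tipped more than 0.35 rad (angle between cloche_base's own z axis and vertical above 0.35 rad).
It fails at once if the cloche is dropped or banged on its board (faster than 0.4 m/s within 30 mm above it) (linear speed of cloche above 0.4 m/s and z of cloche_base in the frame of stand_top below 0.03 m and horizontal distance between cloche_base and stand_top below 0.05 m).
It fails at once if another thing is moved more than 25 mm, or the cloche's board more than 40 mm (distance of stand_top from where it was at the start of the episode above 0.04 m or distance of any of brush, whisk, pinch_bowl, ramekins, tea_tin, jar_tall, jar_wide, jar_small from where it was at the start of the episode above 0.025 m).
It also fails if it takes over 66 s, if anything falls off the work surface, if the arm or the gripper's body presses on something with over 40 N, if the wrist force passes 120 N, or if a joint passes its speed limit or range.

ROBOT

A 6-joint arm with a two-finger parallel gripper is mounted at the origin on the work surface. World frame = base frame: x ahead of the robot, y to its left, z up, the work surface at z = 0. Lengths are in mm, angles in rad, forces in N, time in s.
With the tool pointing down it reaches from about 275 to 750 mm from the base axis. Payload 10.2 kg.
Tool frame: the origin (TCP) lies midway between the tips of the shut fingers; the grasp point (between the pads) lies 19 mm behind it; z points along the fingers, y is the line along which they close (so a half turn about z gives the same grasp; the last joint's range is limited). The gripper opens to 85 mm and grips with 20 to 120 N. Pads are 22 mm wide; open, the fingers measure 114 mm over their backs; the gripper's body (76 mm by 85 mm) begins 54 mm behind the grasp point. The pads swing forward as they close: fully open they stand 13 mm farther back than shut.
Start: joints at [0.954, 0.313, 1.498, -0, 1.331, -0.223], TCP at [201.456, 484.816, 231.294] pointing down, gripper open.
Joint ranges: [-2.94, 2.94], [-0.97, 2.17], [0.19, 2.56], [-1.23, 4.37], [0.02, 3.11], [-2.88, 2.88]. Speed limits (rad/s): [2.39, 2.39, 3.01, 3.14, 3.14, 3.14].

INTERFACE

Orientations are given as a unit quaternion [w, x, y, z].
In Python, from rig import ctrl gives the robot as it stands.
- The arm moves only by the tool send_rows, never from a script. Its argument "targets" is a list of rows, each an object with "offset": the shift along the world's x, y, z in cm, a list of three; "spin": the turn about the world's z in rad. A call has 1 to 8 rows; each row is the pose to reach, as a shift and turn from the pose commanded when the call began; what a row does not reach only later rows make up. A row lasts 1/12 s, in which the tool goes at most 41.7 mm and 7.16 degrees, less where a joint would pass 70% of its speed; a pose out of reach is approached as far as the arm can. A call with a gripper value outside its range is refused whole. "grip" is the opening, from 0 (shut) to 1 (fully open), set as the call begins (left out, the last holds). The fingers move at their own pace and stop on an object; "squeeze" is the grip in N (left out, the last holds). Time passes only in rows, so rows that repeat a pose let the fingers close. It gives the time, the measured TCP pose, the force, the opening and the grip force at its end, in the units of the state.
- ctrl.sense(): the state, without advancing time (a new reading comes with each control period).
- ctrl.capture(name): name is "side" or "top"; returns (picture, depth): 420x560x3 uint8, red, green, blue; 420x560 float32, mm along the optical axis (not along the pixel's ray), 0 where there is no reading.
- ctrl.calibration(name): a dict with "fx", "fy", "cx", "cy" (pixels), "view" (4x4, takes a point from world to camera coordinates). Camera axes: x right, y down, z forward; pixel columns grow to the right and rows downward; lengths in mm; the calibration is good to about 2 mm. A picture is of the moment at which its call begins. calibration takes no time and is no camera call.
- ctrl.finish_job(): hands the job in; it is judged then, once.
Trained networks look in the newest picture that a camera, given by its name, has taken for a name from the list of things; names that differ only in an ending like _2 or _b are one class to them, and where a whole thing is asked for, a point or a joint stands for the part that bears it (a point fixed in the world has none). Each returns a list of dicts, best first, with "conf" (0 to 1); they miss things now and then, are a little off and sometimes report something else, mostly with a low value. They report only what shows in the picture. A call takes as long as a camera call. They do not tell look-alikes from the thing itself.
- ctrl.search_frame(camera, query): "box" ([left, top, right, bottom] in pixels, round what is visible of it).
- ctrl.place_of(camera, query): "uv" ([column, row] in pixels: a listed point, or the origin of a listed thing).
The state is a dict: "time_s": time; "joints": joint angles; "dq": joint speeds; "tau": joint torques, N m; "eef_pos": TCP position; "ee_rot": TCP orientation; "force": force on the tool from outside, world axes, zero at the start; "wrist_torque": the same for the moment, N m; "grip_width": opening from 0.0 (shut) to 1.0 (fully open); "grip_force": force on a finger pad.
Only numpy, scipy, OpenCV 4.12 (cv2) and the standard library are available. Lean on these libraries where they do the work, as an engineer would, in place of code of your own. Each camera call takes 0.05 s, during which the arm holds its last target. There are 200 camera calls.

## Working session

There is one attempt and no reset: what is moved stays moved. The work goes in short steps, Python scripts to look and compute and a tool call to move; the robot and the scene stay as the last step left them, time stands still between calls to the robot, and variables do not carry over. Pictures are saved under pics/ and viewed, at most 10 in all, crops included, and the job is handed in when it is done.

Besides the shell and the picture viewer there is one more tool, called by a JSON object that holds its "name" and its "arguments", one argument or row to a line. send_rows: Moves the arm, as the interface text tells. Its arguments: {"type":"object","properties":{"targets":{"type":"array"},"grip":{"type":"number"},"squeeze":{"type":"number"}},"required":["targets"]}

```bash
mkdir -p pics; cat > h.py <<'E'
import numpy as np, cv2
from rig import ctrl
def ray(cam,uv):
    c=ctrl.calibration(cam);V=np.array(c["view"]);R=V[:3,:3];t=V[:3,3]
    d=np.array([(uv[0]-c["cx"])/c["fx"],(uv[1]-c["cy"])/c["fy"],1.])
    return -R.T@t, R.T@d
def at_z(cam,uv,z):
    o,d=ray(cam,uv); return o+d*(z-o[2])/d[2]
def cloud(cam,depth):
    h,w=depth.shape;c=ctrl.calibration(cam);V=np.array(c["view"])
    u,v=np.meshgrid(np.arange(w),np.arange(h))
    P=np.stack([(u-c["cx"])/c["fx"]*depth,(v-c["cy"])/c["fy"]*depth,depth],-1)
    return (P-V[:3,3])@V[:3,:3]
E
python3 - <<'E'
from h import *
for c in("top","side"):
    p,d=ctrl.capture(c); cv2.imwrite(f"pics/{c}0.png",p[:,:,::-1]); np.save(f"{c}0.npy",d)
    P=cloud(c,d)
    o,_=ray(c,(280,210)); print(c,"cam at",o.round())
    for q in ["box_center","handle","lid_knob","bay","drawers","cloche_base","cloche_knob","stand_top","brush","whisk"]:
        for r in ctrl.place_of(c,q)[:3]:
            u,v=map(int,r["uv"]); 
            z={"box_center":25,"handle":35,"lid_knob":80,"cloche_knob":114,"stand_top":14}.get(q,0)
            print(q,round(r["conf"],2),np.round(r["uv"]),"atz",at_z(c,r["uv"],z).round(),"depth",P[min(v,419),min(u,559)].round() if 0<=v<420 and 0<=u<560 else '')
E
```

```text
top cam at [ 220.   55. 1315.]
box_center 0.87 [406. 307.] atz [ 193. -303.   25.] depth [ 197. -295.   56.]
box_center 0.78 [400. 202.] atz [ 493. -319.   25.] depth [ 486. -304.   71.]
box_center 0.58 [255. 264.] atz [334. 112.  25.] depth [329. 109.  94.]
handle 0.97 [410. 235.] atz [ 392. -336.   35.] depth [ 391. -331.   46.]
handle 0.88 [406. 349.] atz [  82. -287.   35.] depth [  84. -282.   45.]
handle 0.82 [233. 292.] atz [260. 177.  35.] depth [260. 177.  48.]
lid_knob 0.5 [251. 266.] atz [326. 121.  80.] depth [330. 124.  56.]
lid_knob 0.44 [412. 311.] atz [ 183. -303.   80.] depth [ 183. -300.   91.]
lid_knob 0.43 [400. 198.] atz [ 493. -306.   80.] depth [ 492. -301.   94.]
bay 0.81 [331. 158.] atz [ 645. -131.    0.] depth [ 645. -128.    4.]
drawers 0.92 [262. 165.] atz [636.  80.   0.] depth [631.  81.  24.]
drawers 0.21 [184. 205.] atz [524. 316.   0.] depth [522. 313.  19.]
cloche_base 0.88 [327. 182.] atz [ 572. -115.    0.] depth [ 550. -103.   89.]
cloche_base 0.64 [400. 198.] atz [ 510. -327.    0.] depth [ 490. -298.   94.]
cloche_base 0.25 [410. 133.] atz [ 71
[... 1274 characters left out ...]
 574. -117.    0.] depth [ 553. -160.   50.]
cloche_knob 0.96 [316. 235.] atz [ 570. -113.  114.] depth [ 563. -125.  130.]
cloche_knob 0.26 [339. 262.] atz [ 591. -245.  114.] depth [ 643. -139.    3.]
stand_top 0.93 [208. 192.] atz [308. 362.  14.] depth [307. 361.  16.]
stand_top 0.77 [264. 188.] atz [523. 317.  14.] depth [525. 327.   9.]
stand_top 0.65 [223. 174.] atz [389. 475.  14.] depth [386. 476.  17.]
brush 0.5 [304. 228.] atz [596.  58.   0.] depth [593.  57.   4.]
brush 0.45 [338. 261.] atz [ 644. -137.    0.] depth [ 643. -139.    3.]
brush 0.31 [309. 314.] atz [ 477. -312.    0.] depth [ 460. -348.   51.]
whisk 0.92 [392. 313.] atz [ 709. -381.    0.] depth [ 710. -377.   -1.]
```

View pics/top0.png

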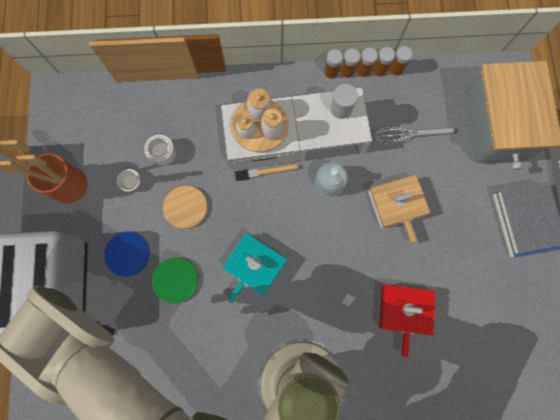

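View pics/side0.png

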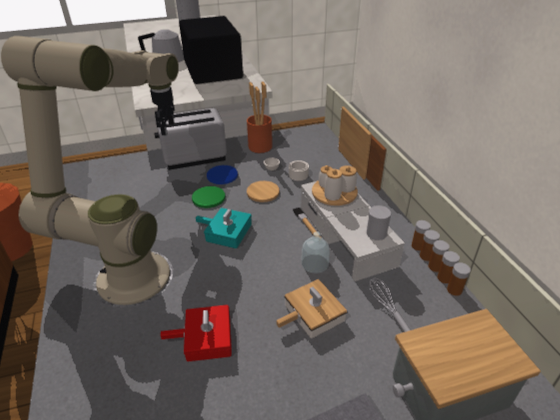

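The top picture shows the bamboo-lid box at (400,202), the cloche at (331,178), its bamboo board at (185,207), with red, turquoise, blue and green decoys. The side picture agrees. I'll refine these positions from depth.

```bash
python3 - <<'E'
from h import *
for c in("top","side"):
    d=np.load(f"{c}0.npy");P=cloud(c,d);ok=d>0
    def sel(ctr,r,z0,z1):
        m=ok&(np.hypot(P[...,0]-ctr[0],P[...,1]-ctr[1])<r)&(P[...,2]>z0)&(P[...,2]<z1); return P[m]
    def rect(n,q):
        (cx,cy),s,a=cv2.minAreaRect(q[:,:2].astype(np.float32)); print(c,n,len(q),"c",round(cx,1),round(cy,1),"size",np.round(s),"ang",round(a,1),"z",np.median(q[:,2]).round(1))
    rect("lid",sel((492,-312),100,44,58))
    rect("stand",sel((520,315),90,9,20))
    q=sel((640,-30),330,98,112); rect("shelf",q)
    q=sel((568,-117),40,118,140); print(c,"knob",len(q),q.mean(0).round(1),q.min(0).round(),q.max(0).round())
    q=sel((492,-306),45,80,100); rect("boxknob",q)
    q=sel((392,-331),40,36,55); rect("handle",q)
E
```

```text
top lid 1946 c 474.0 -316.1 size [162. 142.] ang 13.5 z 50.9
top stand 1412 c 513.9 313.4 size [130. 132.] ang 81.2 z 14.5
top shelf 4909 c 741.5 -21.5 size [394. 410.] ang 5.0 z 105.7
top knob 53 [ 569.  -119.1  127.8] [ 559. -131.  119.] [ 579. -109.  133.]
top boxknob 85 c 493.9 -311.3 size [13. 45.] ang 14.5 z 92.4
top handle 137 c 402.2 -333.4 size [60. 18.] ang 12.5 z 45.6
side lid 1631 c 474.5 -317.8 size [162. 145.] ang 13.7 z 51.0
side stand 510 c 517.1 312.1 size [133. 131.] ang 27.9 z 15.1
side shelf 2571 c 712.4 -72.0 size [301. 483.] ang 43.1 z 106.2
side knob 43 [ 568.2 -123.6  127. ] [ 559. -134.  118.] [ 580. -109.  135.]
side boxknob 92 c 493.0 -312.4 size [15. 50.] ang 10.8 z 91.5
side handle 143 c 402.3 -335.7 size [61. 18.] ang 15.4 z 45.2
```

```bash
python3 - <<'E'
from h import *
d=np.load("top0.npy");P=cloud("top",d).reshape(-1,3)
q=P[(d.ravel()>0)&(abs(P[:,2]-106)<5)&(P[:,0]>600)&(P[:,0]<860)&(abs(P[:,1]+30)<250)]
pts=[]
for y in range(-220,180,8):
    s=q[(q[:,1]>=y)&(q[:,1]<y+8)]
    if len(s)>5: pts.append((s[:,0].min(),y+4,len(s)))
pts=np.array(pts); print(pts.round().astype(int).tolist())
# fixed-depth rect: lower part of shelf only
qq=q[q[:,0]<680]; a=np.polyfit(pts[:,1],pts[:,0],1); r=pts[:,0]-np.polyval(a,pts[:,1]); k=abs(r)<4
a=np.polyfit(pts[k,1],pts[k,0],1); print("x=%.4f*y+%.1f"%tuple(a),k.sum(),"yaw",-a[0])
s=ctrl.sense(); print({k:np.round(s[k],3) for k in("time_s","eef_pos","ee_rot","grip_width")})
w,x,y,z=s["ee_rot"];print("close dir",[2*(x*y-w*z),1-2*(x*x+z*z)])
ax=np.array([np.cos(-a[0]),np.sin(-a[0])]); ay=np.array([-ax[1],ax[0]])
v=q[:,:2]@ay; print("lateral extent",np.percentile(v,[0,.5,99.5,100]).round(1))
E
```

```text
[[656, -216, 146], [655, -208, 147], [656, -200, 105], [653, -192, 102], [652, -184, 83], [653, -176, 79], [652, -168, 69], [651, -160, 76], [652, -152, 75], [650, -144, 75], [648, -136, 84], [648, -128, 123], [647, -120, 144], [647, -112, 152], [648, -104, 145], [645, -96, 148], [645, -88, 148], [644, -80, 145], [643, -72, 145], [643, -64, 150], [643, -56, 152], [642, -48, 145], [641, -40, 145], [640, -32, 144], [640, -24, 135], [638, -16, 140], [640, -8, 149], [637, 0, 126], [637, 8, 85], [636, 16, 59], [635, 24, 48], [636, 32, 30], [634, 40, 20], [634, 48, 12], [633, 56, 11], [633, 64, 10], [631, 72, 10], [630, 80, 12], [631, 88, 7], [630, 96, 10], [630, 104, 15], [629, 112, 19], [629, 120, 24], [628, 128, 33], [627, 136, 42], [626, 144, 57], [627, 152, 87], [627, 160, 125], [624, 168, 147], [624, 176, 123]]
x=-0.0810*y+638.0 50 yaw 0.08098328856827759
{'time_s': np.float64(1.1), 'eef_pos': array([201.461, 484.817, 231.303]), 'ee_rot': array([ 0.   ,  0.196,  0.981, -0.   ]), 'grip_width': np.float64(1.002)}
close dir [np.float64(0.38369581250849516), np.float64(0.9234595406906018)]
lateral extent [-286.2 -284.5  122.4  123.8]
```

{"name": "send_rows", "arguments": {
  "targets": [
    {"offset": [2.1,-3.5,0],"spin": 0},
    {"offset": [4.2,-7,0],"spin": 0},
    {"offset": [6.3,-10.5,0],"spin": 0},
    {"offset": [8.4,-14,0],"spin": 0},
    {"offset": [10.5,-17.5,0],"spin": 0},
    {"offset": [12.6,-21,0],"spin": 0},
    {"offset": [14.7,-24.5,0],"spin": 0},
    {"offset": [16.8,-28,0],"spin": 0}
  ],
  "grip": 1
}}

```text
time_s: 1.77
eef_pos: [370.0, 203.0, 231.6]
ee_rot: [0.0, 0.196, 0.981, 0.0]
force: [-0.1, 0.3, -0.5]
grip_width: 1.002
grip_force: 0.0
```

{"name": "send_rows", "arguments": {
  "targets": [
    {"offset": [2.1,-3.5,0],"spin": 0},
    {"offset": [4.2,-7,0],"spin": 0},
    {"offset": [6.3,-10.5,0],"spin": 0},
    {"offset": [8.4,-14,0],"spin": 0},
    {"offset": [10.5,-17.5,0],"spin": 0},
    {"offset": [12.6,-21,0],"spin": 0},
    {"offset": [14.7,-24.5,0],"spin": 0},
    {"offset": [16.8,-28,0],"spin": 0}
  ]
}}

```text
time_s: 2.43
eef_pos: [538.1, -77.2, 231.4]
ee_rot: [0.0, 0.196, 0.981, 0.0]
force: [0.1, 0.6, -0.2]
grip_width: 0.996
grip_force: 0.0
```

{"name": "send_rows", "arguments": {
  "targets": [
    {"offset": [3.2,-4.5,0],"spin": 0},
    {"offset": [3.2,-4.5,-3],"spin": 0},
    {"offset": [3.2,-4.5,-6],"spin": 0},
    {"offset": [3.2,-4.5,-6],"spin": 0}
  ]
}}

```text
time_s: 2.77
eef_pos: [567.3, -120.1, 165.5]
ee_rot: [-0.005, 0.196, 0.981, 0.001]
force: [-1.2, 0.9, -1.0]
grip_width: 0.998
grip_force: 0.0
```

{"name": "send_rows", "arguments": {
  "targets": [
    {"offset": [0,0,-2],"spin": 0},
    {"offset": [0,0,-4],"spin": 0},
    {"offset": [0,0,-5.5],"spin": 0},
    {"offset": [0,0,-6.5],"spin": 0},
    {"offset": [0,0,-7],"spin": 0},
    {"offset": [0,0,-7],"spin": 0},
    {"offset": [0,0,-7],"spin": 0}
  ]
}}

```text
time_s: 3.35
eef_pos: [569.9, -120.2, 102.5]
ee_rot: [0.001, 0.196, 0.981, -0.0]
force: [0.8, 0.3, 0.5]
grip_width: 1.0
grip_force: 0.0
```

{"name": "send_rows", "arguments": {
  "targets": [
    {"offset": [0,0,0],"spin": 0},
    {"offset": [0,0,0],"spin": 0},
    {"offset": [0,0,0],"spin": 0},
    {"offset": [0,0,0],"spin": 0},
    {"offset": [0,0,0],"spin": 0},
    {"offset": [0,0,0],"spin": 0},
    {"offset": [0,0,0],"spin": 0},
    {"offset": [0,0,0],"spin": 0}
  ],
  "grip": 0,
  "squeeze": 40
}}

```text
time_s: 4.02
eef_pos: [569.6, -120.1, 101.6]
ee_rot: [0.0, 0.196, 0.981, 0.0]
force: [-0.0, 1.3, 4.0]
grip_width: 0.242
grip_force: 39.2
```

```bash
python3 - <<'E'
from h import *
p,d=ctrl.capture("side"); print(ctrl.sense()["grip_width"],ctrl.sense()["eef_pos"])
cv2.imwrite("pics/side1.png",cv2.resize(p[170:330,230:400,::-1],None,fx=3,fy=3))
E
```

```text
0.23724598481298814 [ 569.55576321 -120.13594682  101.62112378]
```

View pics/side1.png

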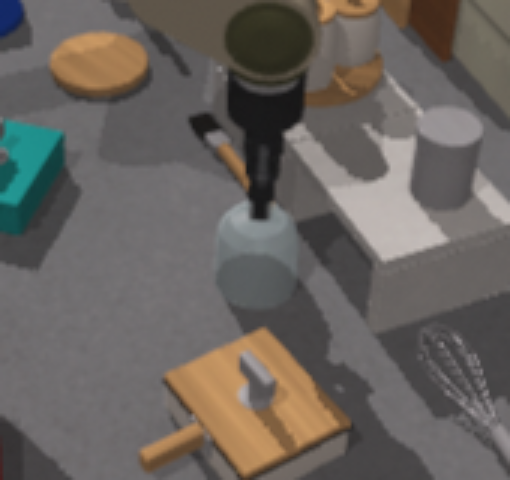

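The knob sits between the pads over the dome at (260,195) in the crop. I'll lift it and carry it.

{"name": "send_rows", "arguments": {
  "targets": [
    {"offset": [0,0,0.5],"spin": 0},
    {"offset": [0,0,1.5],"spin": 0},
    {"offset": [0,0,3],"spin": 0},
    {"offset": [-1,0,5],"spin": 0},
    {"offset": [-3,0.5,7],"spin": 0},
    {"offset": [-5,2,8],"spin": 0},
    {"offset": [-6.5,4,8],"spin": 0},
    {"offset": [-7,6.5,8],"spin": 0}
  ],
  "squeeze": 60
}}

```text
time_s: 4.73
eef_pos: [497.9, -55.3, 182.4]
ee_rot: [0.0, 0.197, 0.981, -0.0]
force: [1.0, 0.8, -3.2]
grip_width: 0.237
grip_force: 59.0
```

{"name": "send_rows", "arguments": {
  "targets": [
    {"offset": [0,3,0],"spin": 0},
    {"offset": [0,6,0],"spin": 0},
    {"offset": [0,9,0],"spin": 0},
    {"offset": [0,12,0],"spin": 0},
    {"offset": [0,15,0],"spin": 0},
    {"offset": [0,18,0],"spin": 0},
    {"offset": [0.5,21,0],"spin": 0},
    {"offset": [1,24,0],"spin": 0}
  ]
}}

```text
time_s: 5.4
eef_pos: [509.2, 186.3, 181.9]
ee_rot: [0.0, 0.196, 0.981, -0.0]
force: [1.3, -0.8, -2.8]
grip_width: 0.238
grip_force: 59.0
```

{"name": "send_rows", "arguments": {
  "targets": [
    {"offset": [0.2,3,0],"spin": 0},
    {"offset": [0.4,6,0],"spin": 0},
    {"offset": [0.5,9,0],"spin": 0},
    {"offset": [0.5,11,0],"spin": 0},
    {"offset": [0.5,12.3,0],"spin": 0},
    {"offset": [0.5,12.8,-1],"spin": 0},
    {"offset": [0.5,12.8,-2],"spin": 0},
    {"offset": [0.5,12.8,-2.5],"spin": 0}
  ]
}}

```text
time_s: 6.07
eef_pos: [513.8, 311.6, 154.1]
ee_rot: [-0.001, 0.196, 0.981, -0.001]
force: [-0.8, -0.4, -4.5]
grip_width: 0.236
grip_force: 59.1
```

```bash
python3 - <<'E'
from h import *
s=ctrl.sense();print(s["grip_width"],s["eef_pos"],s["grip_force"],s["force"])
p,d=ctrl.capture("side"); 
a=p[130:250,190:350,::-1]
p,d=ctrl.capture("top"); b=p[140:260,110:270,::-1]
cv2.imwrite("pics/both2.png",cv2.resize(np.hstack([a,b]),None,fx=2.5,fy=2.5))
for c in("side","top"):
  for q,z in(("cloche_base",55),("cloche_knob",169)):
    for r in ctrl.place_of(c,q)[:1]: print(c,q,r["conf"],at_z(c,r["uv"],z).round())
E
```

```text
0.23557818067770933 [513.83676174 311.6300293  154.07455642] 59.067036509513855 [-0.78173067 -0.38988523 -4.49395522]
side cloche_base 0.98 [514. 295.  55.]
side cloche_knob 0.86 [511. 298. 169.]
top cloche_base 0.74 [ 475. -299.   55.]
top cloche_knob 0.2 [ 466. -282.  169.]
```

View pics/both2.png

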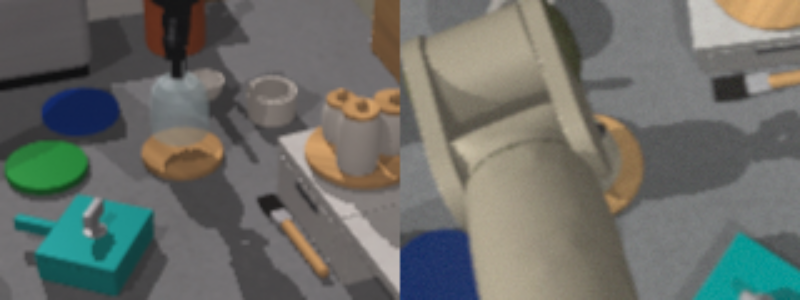

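The cloche hangs upright over the round board. I'll lower it gently.

{"name": "send_rows", "arguments": {
  "targets": [
    {"offset": [0.05,0.1,-1],"spin": 0},
    {"offset": [0.05,0.1,-2],"spin": 0},
    {"offset": [0.05,0.1,-2.8],"spin": 0},
    {"offset": [0.05,0.1,-3.2],"spin": 0},
    {"offset": [0.05,0.1,-3.5],"spin": 0},
    {"offset": [0.05,0.1,-3.7],"spin": 0},
    {"offset": [0.05,0.1,-3.85],"spin": 0},
    {"offset": [0.05,0.1,-3.9],"spin": 0}
  ]
}}

```text
time_s: 7.03
eef_pos: [515.0, 313.9, 117.3]
ee_rot: [0.0, 0.196, 0.981, 0.0]
force: [-0.3, 0.5, -2.0]
grip_width: 0.234
grip_force: 59.2
```

```bash
python3 - <<'E'
from h import *
s=ctrl.sense();print(s["grip_width"],s["eef_pos"],s["force"])
p,d=ctrl.capture("side"); 
cv2.imwrite("pics/side3.png",cv2.resize(p[130:250,190:350,::-1],None,fx=4,fy=4))
for q,z in(("cloche_base",14),("cloche_knob",128),("stand_top",14)):
    for r in ctrl.place_of("side",q)[:3]: print(q,r["conf"],r["uv"],at_z("side",r["uv"],z).round())
E
```

```text
0.23448477170154083 [515.00876151 313.85763461 117.27076941] [-0.30747213  0.51600166 -1.99996961]
cloche_base 0.57 [262.9, 189.0] [517. 315.  14.]
cloche_knob 0.66 [261.9, 164.0] [518. 318. 128.]
stand_top 0.8 [208.9, 199.4] [301. 314.  14.]
stand_top 0.63 [220.6, 172.0] [383. 489.  14.]
stand_top 0.51 [263.0, 191.1] [514. 301.  14.]
```

View pics/side3.png

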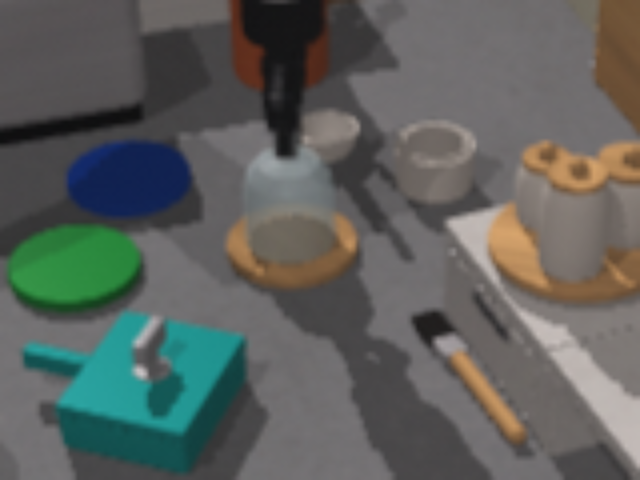

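{"name": "send_rows", "arguments": {
  "targets": [
    {"offset": [0,0,-0.1],"spin": 0},
    {"offset": [0,0,-0.2],"spin": 0},
    {"offset": [0,0,-0.2],"spin": 0}
  ]
}}

```text
time_s: 7.48
eef_pos: [515.2, 314.0, 115.7]
ee_rot: [0.0, 0.196, 0.981, 0.0]
force: [-0.0, 0.2, 0.4]
grip_width: 0.24
grip_force: 59.5
```

{"name": "send_rows", "arguments": {
  "targets": [
    {"offset": [0,0,0],"spin": 0},
    {"offset": [0,0,0],"spin": 0},
    {"offset": [0,0,0],"spin": 0},
    {"offset": [0,0,0],"spin": 0},
    {"offset": [0,0,0],"spin": 0}
  ],
  "grip": 0.75,
  "squeeze": 60
}}

```text
time_s: 7.9
eef_pos: [515.0, 313.8, 115.4]
ee_rot: [0.0, 0.196, 0.981, 0.0]
force: [-0.6, 0.3, -0.2]
grip_width: 0.752
grip_force: 0.0
```

{"name": "send_rows", "arguments": {
  "targets": [
    {"offset": [0,0,1],"spin": 0},
    {"offset": [0,0,3],"spin": 0},
    {"offset": [0,0,6],"spin": 0},
    {"offset": [0,-1,9],"spin": 0},
    {"offset": [0,-4,10],"spin": 0},
    {"offset": [-0.3,-8,10],"spin": -0.1},
    {"offset": [-0.6,-12,10],"spin": -0.2},
    {"offset": [-0.9,-16,10],"spin": -0.3}
  ]
}}

```text
time_s: 8.57
eef_pos: [505.5, 152.4, 216.3]
ee_rot: [0.001, 0.342, 0.94, 0.0]
force: [0.9, -0.3, 0.3]
grip_width: 0.746
grip_force: 0.0
```

```bash
python3 - <<'E'
from h import *
ctrl.capture("side"); p,d=ctrl.capture("top");P=cloud("top",d)
for c in("side","top"):
  for q,z in(("cloche_base",14),("cloche_knob",128),("stand_top",14)):
    for r in ctrl.place_of(c,q)[:3]: print(c,q,round(r["conf"],2),r["uv"],at_z(c,r["uv"],z).round())
m=(d>0)&(np.hypot(P[...,0]-516,P[...,1]-314)<90)
for a,b in((9,20),(134,150)):
    k=m&(P[...,2]>a)&(P[...,2]<b); q=P[k]; print(len(q), len(q) and (q.min(0).round(),q.max(0).round(),((q.min(0)+q.max(0))/2).round(1)))
print(ctrl.sense()["eef_pos"])
E
```

```text
side cloche_base 0.78 [263.1, 191.4] [514. 299.  14.]
side cloche_base 0.31 [262.5, 162.4] [570. 507.  14.]
side cloche_base 0.25 [343.5, 186.1] [827. 233.  14.]
side cloche_knob 0.78 [259.7, 168.3] [502. 292. 128.]
side cloche_knob 0.21 [267.2, 190.1] [489. 147. 128.]
side stand_top 0.86 [208.8, 193.5] [308. 352.  14.]
top cloche_base 0.85 [184.6, 207.7] [512. 312.  14.]
top cloche_base 0.74 [130.4, 182.4] [598. 472.  14.]
top cloche_knob 0.68 [175.7, 197.9] [515. 313. 128.]
top cloche_knob 0.22 [409.5, 136.1] [ 657. -337.  128.]
top stand_top 0.65 [125.3, 253.7] [386. 484.  14.]
top stand_top 0.64 [175.1, 280.3] [302. 341.  14.]
top stand_top 0.58 [162.4, 155.2] [677. 377.  14.]
247 (array([452., 285.,   9.]), array([582., 376.,  20.]), array([517.2, 330.5,  14.4]))
51 (array([505., 304., 135.]), array([525., 323., 146.]), array([515.1, 313.7, 140.1]))
[505.92206584 154.93229345 215.40184577]
```

{"name": "send_rows", "arguments": {
  "targets": [
    {"offset": [-0.1,-3.9,0],"spin": -0.1},
    {"offset": [-0.2,-7.8,0],"spin": -0.2},
    {"offset": [-0.3,-11.7,0],"spin": -0.3},
    {"offset": [-0.4,-15.6,0],"spin": -0.4},
    {"offset": [-0.5,-19.5,0],"spin": -0.5},
    {"offset": [-0.6,-23.4,0],"spin": -0.6},
    {"offset": [-0.7,-27.3,0],"spin": -0.642},
    {"offset": [-0.8,-31.2,0],"spin": -0.642}
  ]
}}

```text
time_s: 9.63
eef_pos: [498.1, -159.2, 215.4]
ee_rot: [0.0, 0.62, 0.785, 0.0]
force: [0.7, -0.5, -0.3]
grip_width: 0.755
grip_force: 0.0
```

{"name": "send_rows", "arguments": {
  "targets": [
    {"offset": [-0.1,-3.9,-1],"spin": 0},
    {"offset": [-0.2,-7.8,-2],"spin": 0},
    {"offset": [-0.3,-11.7,-3],"spin": 0},
    {"offset": [-0.4,-14,-4],"spin": 0},
    {"offset": [-0.4,-15.2,-5],"spin": 0},
    {"offset": [-0.4,-15.4,-6.5],"spin": 0},
    {"offset": [-0.4,-15.4,-7.5],"spin": 0},
    {"offset": [-0.4,-15.4,-7.5],"spin": 0}
  ]
}}

```text
time_s: 10.3
eef_pos: [493.7, -310.3, 138.0]
ee_rot: [-0.002, 0.619, 0.786, 0.0]
force: [-0.5, 1.0, -0.2]
grip_width: 0.748
grip_force: 0.0
```

```bash
python3 - <<'E'
from h import *
s=ctrl.sense();print(s["eef_pos"],s["ee_rot"])
w,x,y,z=s["ee_rot"];print("close ang",np.arctan2(1-2*(x*x+z*z),2*(x*y-w*z)))
p,d=ctrl.capture("side"); 
cv2.imwrite("pics/side4.png",cv2.resize(p[220:370,220:400,::-1],None,fx=4,fy=4))
E
```

```text
[ 493.72084713 -310.29388351  137.9641441 ] [-2.18196914e-03  6.18737108e-01  7.85595024e-01  2.98051698e-04]
close ang 0.2365284860702502
```

View pics/side4.png

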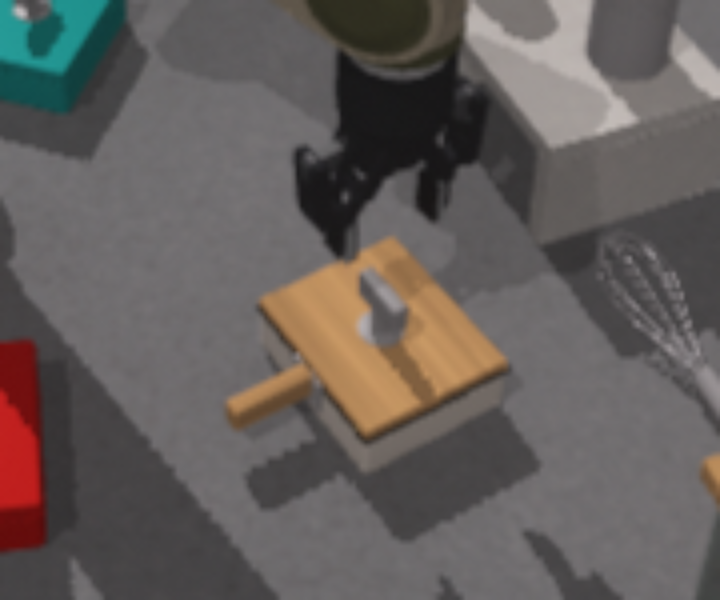

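The fingers straddle the knob at (380,300). I'll descend and grip.

{"name": "send_rows", "arguments": {
  "targets": [
    {"offset": [0,-0.1,-2],"spin": 0},
    {"offset": [0,-0.1,-4],"spin": 0},
    {"offset": [0,-0.1,-5.5],"spin": 0},
    {"offset": [0,-0.1,-6.4],"spin": 0},
    {"offset": [0,-0.1,-6.8],"spin": 0},
    {"offset": [0,-0.1,-6.8],"spin": 0},
    {"offset": [0,-0.1,-6.8],"spin": 0}
  ]
}}

```text
time_s: 10.93
eef_pos: [494.5, -313.2, 73.4]
ee_rot: [0.001, 0.619, 0.785, -0.0]
force: [-0.0, -0.5, 0.2]
grip_width: 0.753
grip_force: 0.0
```

{"name": "send_rows", "arguments": {
  "targets": [
    {"offset": [0,0,0],"spin": 0},
    {"offset": [0,0,0],"spin": 0},
    {"offset": [0,0,0],"spin": 0},
    {"offset": [0,0,0],"spin": 0},
    {"offset": [0,0,0],"spin": 0},
    {"offset": [0,0,0],"spin": 0},
    {"offset": [0,0,0],"spin": 0}
  ],
  "grip": 0,
  "squeeze": 60
}}

```text
time_s: 11.52
eef_pos: [493.9, -313.3, 72.6]
ee_rot: [0.0, 0.619, 0.785, -0.0]
force: [-1.4, 0.6, 3.0]
grip_width: 0.135
grip_force: 61.7
```

{"name": "send_rows", "arguments": {
  "targets": [
    {"offset": [0,0,-0.4],"spin": 0},
    {"offset": [0,0,-0.8],"spin": 0},
    {"offset": [0,0,-1.2],"spin": 0},
    {"offset": [0,0,-1.5],"spin": 0},
    {"offset": [0,0,-1.7],"spin": 0},
    {"offset": [0,0,-1.7],"spin": 0},
    {"offset": [0,0,-1.7],"spin": 0}
  ]
}}

```text
time_s: 12.1
eef_pos: [494.0, -313.4, 55.3]
ee_rot: [0.0, 0.619, 0.785, -0.0]
force: [-3.3, 0.2, 6.7]
grip_width: 0.136
grip_force: 62.3
```

{"name": "send_rows", "arguments": {
  "targets": [
    {"offset": [0,0,0],"spin": -0.12},
    {"offset": [0,0,0],"spin": -0.24},
    {"offset": [0,0,0],"spin": -0.36},
    {"offset": [0,0,0],"spin": -0.48},
    {"offset": [0,0,0],"spin": -0.6},
    {"offset": [0,0,0],"spin": -0.72},
    {"offset": [0,0,0],"spin": -0.84},
    {"offset": [0,0,0],"spin": -0.92}
  ]
}}

```text
time_s: 12.77
eef_pos: [493.0, -313.1, 55.0]
ee_rot: [-0.001, 0.905, 0.426, -0.001]
force: [-7.4, 1.2, 7.4]
grip_width: 0.134
grip_force: 62.4
```

{"name": "send_rows", "arguments": {
  "targets": [
    {"offset": [0,0,0],"spin": -0.06},
    {"offset": [0,0,0],"spin": -0.11},
    {"offset": [0,0,0],"spin": -0.13},
    {"offset": [0,0,0],"spin": -0.13}
  ]
}}

```text
time_s: 13.1
eef_pos: [492.9, -313.0, 54.9]
ee_rot: [-0.001, 0.93, 0.369, -0.001]
force: [-7.8, 1.9, 6.3]
grip_width: 0.138
grip_force: 62.4
```

```bash
python3 - <<'E'
from h import *
s=ctrl.sense();print(s["eef_pos"],s["force"],s["wrist_torque"],s["grip_width"])
w,x,y,z=s["ee_rot"];print("close ang",np.arctan2(1-2*(x*x+z*z),2*(x*y-w*z)))
E
```

```text
[ 492.87288278 -313.02519984   54.94181923] [-7.80445447  1.89957262  6.34072351] [0.14885898 1.42593783 0.06054521] 0.13803439094931305
close ang -0.8157782041213778
```

{"name": "send_rows", "arguments": {
  "targets": [
    {"offset": [0,0,0],"spin": -0.05},
    {"offset": [0,0,0],"spin": -0.05}
  ]
}}

```text
time_s: 13.27
eef_pos: [493.7, -313.3, 55.3]
ee_rot: [-0.0, 0.939, 0.345, -0.0]
force: [-4.6, 0.9, 7.4]
grip_width: 0.136
grip_force: 62.4
```

{"name": "send_rows", "arguments": {
  "targets": [
    {"offset": [0,0,0],"spin": 0},
    {"offset": [0,0,0],"spin": 0},
    {"offset": [0,0,0],"spin": 0},
    {"offset": [0,0,0],"spin": 0}
  ],
  "grip": 0.7
}}

```text
time_s: 13.6
eef_pos: [493.9, -313.1, 54.9]
ee_rot: [-0.0, 0.938, 0.346, -0.0]
force: [0.3, 0.1, -0.3]
grip_width: 0.691
grip_force: 0.0
```

{"name": "send_rows", "arguments": {
  "targets": [
    {"offset": [0,0,2],"spin": 0},
    {"offset": [0,0,5],"spin": 0},
    {"offset": [0,0,8],"spin": 0},
    {"offset": [-3,1,9],"spin": -0.1},
    {"offset": [-6,1,9],"spin": -0.2},
    {"offset": [-10,1,9],"spin": -0.3},
    {"offset": [-14,1,9],"spin": -0.4},
    {"offset": [-18,1,9],"spin": -0.5}
  ]
}}

```text
time_s: 14.27
eef_pos: [312.4, -302.6, 145.1]
ee_rot: [0.0, 0.995, 0.101, 0.0]
force: [0.5, -2.1, 1.0]
grip_width: 0.701
grip_force: 0.0
```

```bash
python3 - <<'E'
from h import *
im=[]
for c in("top","side"):
    p,d=ctrl.capture(c);P=cloud(c,d);ok=d>0
    im.append(cv2.resize(p[150:270,330:470,::-1] if c=="top" else p[260:380,240:380,::-1],None,fx=2.8,fy=2.8))
    def rect(n,ctr,r,z0,z1):
        m=ok&(np.hypot(P[...,0]-ctr[0],P[...,1]-ctr[1])<r)&(P[...,2]>z0)&(P[...,2]<z1);q=P[m]
        if len(q)<5: print(c,n,len(q));return
        (cx,cy),s,a=cv2.minAreaRect(q[:,:2].astype(np.float32)); print(c,n,len(q),"c",round(cx,1),round(cy,1),"size",np.round(s),"ang",round(a,1),"z",np.median(q[:,2]).round(1),np.percentile(q[:,2],90).round(1))
    rect("lid+handle",(492,-312),100,44,58);rect("boxknob",(493,-312),40,72,100);rect("handle",(392,-335),40,36,55)
cv2.imwrite("pics/b5.png",np.hstack([cv2.resize(i,(392,336)) for i in im]))
s=ctrl.sense();print(s["eef_pos"]);w,x,y,z=s["ee_rot"];print("close ang",np.arctan2(1-2*(x*x+z*z),2*(x*y-w*z)))
E
```

```text
top lid+handle 1943 c 474.9 -315.9 size [163. 141.] ang 11.3 z 50.9 54.4
top boxknob 82 c 495.0 -311.9 size [45. 14.] ang 40.7 z 79.4 82.4
top handle 103 c 405.8 -328.4 size [50. 16.] ang 13.0 z 45.8 48.7
side lid+handle 1667 c 475.6 -317.5 size [163. 143.] ang 10.8 z 51.0 53.7
side boxknob 73 c 495.4 -313.7 size [46. 14.] ang 39.4 z 79.9 82.2
side handle 138 c 401.7 -332.5 size [58. 17.] ang 13.2 z 45.1 48.1
[ 310.36212014 -302.63671367  145.03233514]
close ang -1.37177832061369
```

View pics/b5.png

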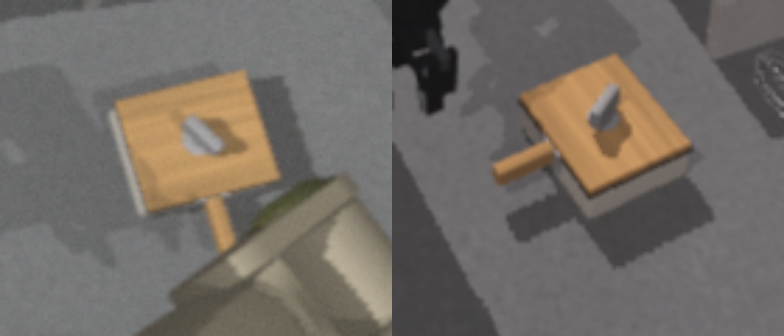

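Knob latched (top 79 mm over the worktop). The box is now at (495,-312) with a yaw of about 0.2. I'll grip the handle near its free end so the gripper body stays clear of the board.

{"name": "send_rows", "arguments": {
  "targets": [
    {"offset": [3,-1.5,0],"spin": 0},
    {"offset": [6,-3,0],"spin": 0},
    {"offset": [6.7,-3.3,-2],"spin": 0},
    {"offset": [6.7,-3.3,-5.5],"spin": 0},
    {"offset": [6.7,-3.3,-8.5],"spin": 0},
    {"offset": [6.7,-3.3,-11],"spin": 0},
    {"offset": [6.7,-3.3,-12.3],"spin": 0},
    {"offset": [6.7,-3.3,-12.7],"spin": 0}
  ]
}}

```text
time_s: 15.03
eef_pos: [380.7, -335.1, 15.9]
ee_rot: [-0.002, 0.995, 0.103, -0.001]
force: [0.0, -0.1, -0.4]
grip_width: 0.702
grip_force: 0.0
```

{"name": "send_rows", "arguments": {
  "targets": [
    {"offset": [0,0,0],"spin": 0},
    {"offset": [0,0,0],"spin": 0},
    {"offset": [0,0,0],"spin": 0},
    {"offset": [0,0,0],"spin": 0},
    {"offset": [0,0,0],"spin": 0},
    {"offset": [0,0,0],"spin": 0},
    {"offset": [0,0,0],"spin": 0},
    {"offset": [0,0,0],"spin": 0}
  ],
  "grip": 0,
  "squeeze": 60
}}

```text
time_s: 15.7
eef_pos: [381.4, -336.6, 19.5]
ee_rot: [0.001, 0.995, 0.103, 0.001]
force: [-0.9, 1.5, 6.6]
grip_width: 0.176
grip_force: 60.5
```

```bash
python3 - <<'E'
from h import *
s=ctrl.sense();print(s["eef_pos"],s["force"],s["grip_width"]);w,x,y,z=s["ee_rot"];print("close ang",np.arctan2(1-2*(x*x+z*z),2*(x*y-w*z)))
p,d=ctrl.capture("side")
cv2.imwrite("pics/s6.png",cv2.resize(p[230:370,220:390,::-1],None,fx=3,fy=3))
E
```

```text
[ 381.39663434 -336.6359769    19.49134381] [-0.93355311  1.51731425  6.61518322] 0.17605700636968116
close ang -1.3648016328872385
```

View pics/s6.png

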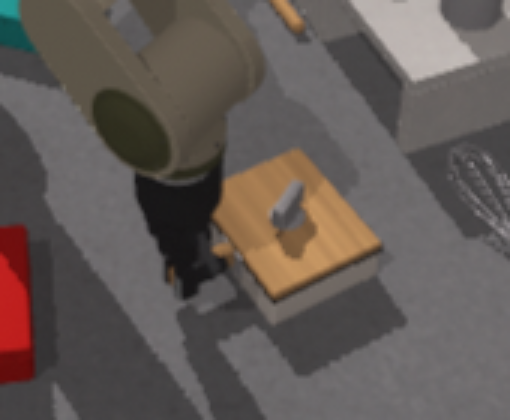

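{"name": "send_rows", "arguments": {
  "targets": [
    {"offset": [0,0,0.15],"spin": 0},
    {"offset": [0.5,1.5,0.15],"spin": -0.01},
    {"offset": [1,4,0.15],"spin": -0.03},
    {"offset": [1.8,6.5,0.15],"spin": -0.05},
    {"offset": [2.6,9,0.15],"spin": -0.07},
    {"offset": [3.4,11.5,0.15],"spin": -0.09},
    {"offset": [4.2,14,0.15],"spin": -0.11},
    {"offset": [5,16.5,0.15],"spin": -0.125}
  ]
}}

```text
time_s: 16.42
eef_pos: [431.2, -170.3, 20.1]
ee_rot: [0.0, 0.999, 0.039, 0.0]
force: [-1.1, -3.0, -3.1]
grip_width: 0.179
grip_force: 59.4
```

{"name": "send_rows", "arguments": {
  "targets": [
    {"offset": [0.4,1.6,0],"spin": 0},
    {"offset": [0.5,2.4,0],"spin": 0},
    {"offset": [0.5,2.4,0],"spin": 0},
    {"offset": [0.5,2.4,0],"spin": 0}
  ]
}}

```text
time_s: 16.75
eef_pos: [435.8, -147.3, 19.9]
ee_rot: [-0.0, 0.999, 0.041, -0.0]
force: [0.7, 2.1, -1.6]
grip_width: 0.173
grip_force: 59.4
```

```bash
cat > m.py <<'E'
from h import *
im=[]
for c in("top","side"):
    p,d=ctrl.capture(c);P=cloud(c,d);ok=d>0
    im.append(cv2.resize(p[110:250,270:440,::-1] if c=="top" else p[180:320,240:410,::-1],None,fx=2.3,fy=2.3))
    B=(P[...,:2]-[647.5,-130])@np.array([[.9967,-.081],[.081,.9967]])
    def rect(n,x0,x1,y,z0,z1):
        m=ok&(B[...,0]>x0)&(B[...,0]<x1)&(abs(B[...,1])<y)&(P[...,2]>z0)&(P[...,2]<z1);q=B[m]
        if len(q)<5: print(c,n,len(q));return
        (cx,cy),s,a=cv2.minAreaRect(q.astype(np.float32)); print(c,n,len(q),"bay c",round(cx,1),round(cy,1),"size",np.round(s),"ang",round(a,2),"y",np.percentile(q[:,1],[1,99]).round(1),"x",np.percentile(q[:,0],[1,99]).round(1))
    rect("lid",-170,-20,100,44,57);rect("knob",-170,40,60,72,84)
cv2.imwrite("pics/m%d.png"%(ctrl.sense()["time_s"]*10),np.hstack(im))
s=ctrl.sense();e=np.array(s["eef_pos"]);print(s["time_s"],e.round(1),np.round(s["force"],1),s["grip_width"]);w,x,y,z=s["ee_rot"];print("yaw-bay",np.arctan2(1-2*(x*x+z*z),2*(x*y-w*z))+np.pi/2-.081,"tcp in bay",((e[:2]-[647.5,-130])@np.array([[.9967,-.081],[.081,.9967]])).round(1))
E
python3 m.py; ls pics
```

```text
top lid 1195 bay c -95.4 1.3 size [121. 141.] ang 0.75 y [-66.9  70.5] x [-154.3  -37.3]
top knob 43 bay c -86.5 6.3 size [25. 14.] ang 29.37 y [-2.8 16.1] x [-99.9 -74.6]
side lid 1161 bay c -102.5 -0.2 size [133. 147.] ang 0.02 y [-71.3  67.4] x [-160.1  -37.3]
side knob 57 bay c -97.5 -2.0 size [48. 14.] ang 28.87 y [-18.2  13.3] x [-116.5  -76.9]
16.85 [ 435.7 -147.9   19.8] [ 0.4  2.1 -2. ] 0.18131625391630693
yaw-bay -0.000392458359602485 tcp in bay [-212.5   -0.6]
b5.png
both2.png
m168.png
s6.png
side0.png
side1.png
side3.png
side4.png
top0.png
```

{"name": "send_rows", "arguments": {
  "targets": [
    {"offset": [0,0,-0.1],"spin": 0},
    {"offset": [1,0.08,-0.1],"spin": 0},
    {"offset": [3,0.24,-0.1],"spin": 0},
    {"offset": [5,0.4,-0.1],"spin": 0},
    {"offset": [7,0.57,-0.1],"spin": 0},
    {"offset": [9,0.73,-0.1],"spin": 0},
    {"offset": [11,0.89,-0.1],"spin": 0},
    {"offset": [12,0.97,-0.1],"spin": 0}
  ]
}}

```text
time_s: 17.52
eef_pos: [557.1, -138.7, 19.5]
ee_rot: [0.0, 0.999, 0.04, -0.0]
force: [-12.9, -1.0, 13.2]
grip_width: 0.177
grip_force: 61.7
```

{"name": "send_rows", "arguments": {
  "targets": [
    {"offset": [1,0.08,0],"spin": 0},
    {"offset": [1.8,0.15,0],"spin": 0},
    {"offset": [2,0.16,0],"spin": 0},
    {"offset": [2,0.16,0],"spin": 0}
  ]
}}

```text
time_s: 17.85
eef_pos: [576.2, -137.2, 19.6]
ee_rot: [0.0, 0.999, 0.04, 0.0]
force: [-3.2, 0.7, 6.3]
grip_width: 0.177
grip_force: 60.6
```

```bash
python3 m.py; ls pics|grep m
```

```text
top lid 0
top knob 0
side lid 30 bay c -56.4 -13.1 size [34. 62.] ang 72.38 y [-24.2  12.2] x [-82.1 -22.3]
side knob 35 bay c -81.3 -3.1 size [22. 87.] ang 13.98 y [-44.3  41.4] x [-84.1 -61.4]
17.95 [ 576.2 -137.2   19.6] [-2.9 -0.9  5.5] 0.17789856384244307
yaw-bay -0.0016428562991710888 tcp in bay [-71.6  -1.4]
m168.png
m179.png
```

{"name": "send_rows", "arguments": {
  "targets": [
    {"offset": [0.5,0.04,0.05],"spin": 0},
    {"offset": [1,0.08,0.05],"spin": 0},
    {"offset": [1.4,0.11,0.05],"spin": 0},
    {"offset": [1.7,0.14,0.05],"spin": 0},
    {"offset": [1.7,0.14,0.05],"spin": 0},
    {"offset": [1.7,0.14,0.05],"spin": 0}
  ]
}}

```text
time_s: 18.45
eef_pos: [593.2, -135.6, 19.5]
ee_rot: [0.0, 0.999, 0.04, 0.0]
force: [-2.5, -2.6, 3.4]
grip_width: 0.172
grip_force: 60.1
```

{"name": "send_rows", "arguments": {
  "targets": [
    {"offset": [0.15,0.01,0],"spin": 0},
    {"offset": [0.3,0.02,0],"spin": 0},
    {"offset": [0.45,0.03,0],"spin": 0},
    {"offset": [0.45,0.03,0],"spin": 0}
  ]
}}

```text
time_s: 18.78
eef_pos: [597.1, -134.8, 19.6]
ee_rot: [0.0, 0.999, 0.04, -0.0]
force: [-5.4, -0.2, 5.8]
grip_width: 0.178
grip_force: 60.6
```

{"name": "send_rows", "arguments": {
  "targets": [
    {"offset": [0.15,0.01,0],"spin": 0},
    {"offset": [0.25,0.02,0],"spin": 0},
    {"offset": [0.25,0.02,0],"spin": 0},
    {"offset": [0.25,0.02,0],"spin": 0}
  ]
}}

```text
time_s: 19.12
eef_pos: [599.5, -134.5, 19.6]
ee_rot: [0.0, 0.999, 0.04, -0.0]
force: [-7.5, -1.5, 6.4]
grip_width: 0.174
grip_force: 60.6
```

{"name": "send_rows", "arguments": {
  "targets": [
    {"offset": [0,0,0],"spin": 0},
    {"offset": [0,0,0],"spin": 0},
    {"offset": [0,0,0],"spin": 0},
    {"offset": [0,0,0],"spin": 0},
    {"offset": [-1,-0.08,0],"spin": 0},
    {"offset": [-3,-0.24,0],"spin": 0},
    {"offset": [-6,-0.48,0],"spin": 0},
    {"offset": [-9,-0.7,0.5],"spin": 0}
  ],
  "grip": 0.6
}}

```text
time_s: 19.78
eef_pos: [508.6, -140.6, 23.5]
ee_rot: [-0.0, 0.999, 0.041, -0.0]
force: [0.2, -0.5, 0.4]
grip_width: 0.602
grip_force: 0.0
```

{"name": "send_rows", "arguments": {
  "targets": [
    {"offset": [-3,0,2],"spin": 0},
    {"offset": [-6,0,5],"spin": 0},
    {"offset": [-9,0.5,8],"spin": 0},
    {"offset": [-10,4,10],"spin": 0},
    {"offset": [-11,8,10],"spin": 0},
    {"offset": [-12,12,10],"spin": 0},
    {"offset": [-12,16,10],"spin": 0},
    {"offset": [-12,20,10],"spin": 0}
  ],
  "grip": 0
}}

```text
time_s: 20.45
eef_pos: [389.4, 60.7, 124.8]
ee_rot: [0.0, 0.999, 0.04, 0.001]
force: [1.0, -0.8, -0.1]
grip_width: -0.003
grip_force: 0.0
```

```bash
cat > n.py <<'E'
from h import *
im=[]
for c in("top","side"):
    p,d=ctrl.capture(c);P=cloud(c,d);ok=d>0
    im.append(cv2.resize(p[110:250,270:440,::-1] if c=="top" else p[180:320,240:410,::-1],None,fx=2.3,fy=2.3))
    B=(P[...,:2]-[647.5,-130])@np.array([[.9967,-.081],[.081,.9967]])
    m=ok&(B[...,0]>-120)&(B[...,0]<2)&(abs(B[...,1])<30)&(P[...,2]>38)&(P[...,2]<50);q=B[m]
    if len(q)>5:
        (cx,cy),s,a=cv2.minAreaRect(q.astype(np.float32)); print(c,"handle",len(q),round(cx,1),round(cy,1),np.round(s,1),round(a,1),np.percentile(q[:,0],[0,2,98,100]).round(1))
    m=ok&(B[...,0]>-5)&(B[...,0]<40)&(abs(B[...,1])<78)&(P[...,2]>8)&(P[...,2]<38);q=B[m]
    if len(q)>20: print(c,"front face",len(q),np.median(q[:,0]),np.polyfit(q[:,1],q[:,0],1))
cv2.imwrite("pics/n.png",np.hstack(im))
for c in("top","side"):
  for qn,z in(("handle",35),("cloche_base",14)):
    for r in ctrl.place_of(c,qn)[:3]:
        a=at_z(c,r["uv"],z); print(c,qn,round(r["conf"],2),a.round(),((a[:2]-[647.5,-130])@np.array([[.9967,-.081],[.081,.9967]])).round(1))
E
python3 n.py
```

```text
top handle 104 -27.8 0.2 [15.9 58.3] 90.0 [-57.  -56.    0.    1.3]
top front face 125 8.506545414299259 [0.0148427  8.63310796]
side handle 90 -27.0 -1.8 [57.9 17.9] 0.6 [-56.  -55.2  -0.3   1.9]
side front face 141 8.880776011725398 [-4.46649343e-03  8.37307029e+00]
top handle 0.69 [ 609. -135.   35.] [-39.2  -2.2]
top handle 0.56 [  80. -294.   35.] [-578.5 -118. ]
top cloche_base 0.92 [512. 306.  14.] [-99.8 445.8]
top cloche_base 0.18 [597. 468.  14.] [ -1.9 600.5]
side handle 0.65 [  81. -290.   35.] [-577.6 -113.7]
side handle 0.64 [ 604. -133.   35.] [-43.3   0.2]
side handle 0.56 [256. 170.  35.] [-366.   331.1]
side cloche_base 0.86 [518. 287.  14.] [-95.7 426.3]
side cloche_base 0.69 [813. -67.  14.] [169.9  49.7]
```

View pics/n.png

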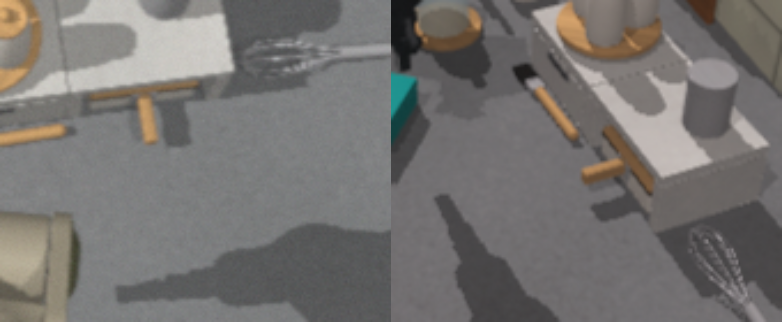

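The box front sits about 8 mm inside the mouth and square, the handle faces outwards, and the cloche stands on its board. I'm handing in.

```bash
python3 -c "
from rig import ctrl
print(ctrl.finish_job())"
```

```text
the job is handed in; nothing more can be done
None
```

The job is handed in, with no verdict returned: by camera, the box is home in the bay and square with its handle outwards, the lid knob was latched low before the slide, and the cloche stands on its board.

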